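Rehang the tube basket on the latching drying hooks

ROBOT

A 6-joint arm with a two-finger parallel gripper is mounted at the origin on the work surface. World frame = base frame: x ahead of the robot, y to its left, z up, the work surface at z = 0. Lengths are in mm, angles in rad, forces in N, time in s.
With the tool pointing down it reaches from about 350 to 975 mm from the base axis. Payload 7.1 kg.
Tool frame: the origin (TCP) lies at the very end of the fingers, on their centre line; the grasp point (between the pads) lies 19 mm behind it; z points along the fingers, y is the direction in which the jaws open and shut (so a half turn about z gives the same grasp; the last joint's range is limited). The gripper opens to 88 mm and grips with 3 to 60 N. Pads are 20 mm wide; open, the fingers measure 115 mm over their backs; the gripper's body (75 mm by 178 mm) begins 61 mm behind the grasp point.
Start: joints at [-1.178, 0.423, 1.63, -0, 1.089, -0.019], TCP at [250.177, -572.727, 189.075] pointing down, gripper open.
Joint ranges: [-3, 3], [-0.9, 2.11], [0.09, 2.58], [-1.31, 4.45], [0.11, 2.69], [-2.54, 2.54]. Speed limits (rad/s): [2.39, 2.39, 3.01, 3.14, 3.14, 3.14].

INTERFACE

Orientations are given as a rotation vector (axis times angle).
In Python, from workcell import * gives the robot as it stands.
- The arm moves only by the tool play_rows, never from a script. Its argument "plan" is text: rows parted by semicolons, each of 7 numbers parted by spaces: the finger opening in cm, from 0 to 8.78, then the shift along the tool's x, y, z in cm, then the turn, a rotation vector about the tool's x, y, z in degrees. A call has 1 to 20 rows; each row shifts and turns the commanded pose from where the row before left it, along the tool's axes as they then stand; what a row does not reach is not made up. A row lasts 1/8 s, in which the tool goes at most 62.5 mm and 10.7 degrees, less where a joint would pass 70% of its speed; a pose out of reach is approached as far as the arm can. A call is refused whole if a number of a shift passes 6.25 or a number of a turn 10.7, either way. A call with a gripper value outside its range is refused whole. The fingers move at their own pace and stop on an object; the grip force is fixed at half the most. Time passes only in rows, so rows that do not move let the fingers close. It gives the time, the measured TCP pose, the force and the opening at its end, in the units of the state.
- get_obs(): the state, without advancing time (a new reading comes with each control period).
- get_image(name): name is "side" or "top"; returns a dict with "pixels" (400x640x3 uint8, red, green, blue), "range_z" (400x640 float32, mm along the optical axis (not along the pixel's ray), 0 where there is no reading), "fx", "fy", "cx", "cy" (pixels), "eye" and "attitude" of the camera in the world. Camera axes: x right, y down, z forward; pixel columns grow to the right and rows downward; lengths in mm; the calibration is good to about 2 mm. A picture is of the moment at which its call begins.
- close_job(): hands the job in, once; it reports no verdict.
The state is a dict: "t": time; "qpos": joint angles; "qvel": joint speeds; "joint_torque": joint torques, N m; "ee_pos": TCP position; "orientation": TCP orientation; "ft_force": force on the tool from outside, world axes, zero at the start; "moment": the same for the moment, N m; "width": finger opening in mm.
Only numpy, scipy, OpenCV 4.12 (cv2) and the standard library are available. Lean on these libraries where they do the work, as an engineer would, in place of code of your own. Each camera call takes 0.05 s, during which the arm holds its last target. There are 200 camera calls.

TASK

Take the wire tube basket off the open hooks of the blue stand and hang it on the latching hooks of the green stand: rest its carrying bar gently on the two prongs, then slide it along them under the overhanging lips and over the red sprung roller until it is fully home against the back stops, and let go. Keep the basket level and in the air all the way, never force it, and leave the other things on the bench alone.

Things in the scene. Friction and masses are not known exactly. Their poses are not given: they have to be found in the camera images.
- basket: Steel wire tube basket, 80 (x) x 150 (y) x 45 mm high, tubes up to 58 mm fixed in it, 0.28 to 0.56 kg. Origin: centre of its underside, z up. Two uprights at y = +-73 mm carry a round level carrying bar, 8 mm diameter, along y, centre 150 mm above the origin. On its middle stands an orange grip post, 22 x 22 mm, 152 to 207 mm above the origin. Free from 58 mm up to the bar.
- basket_bar (a point): Middle of the carrying bar's axis, 150 mm above the basket's origin; axes as the basket's.
- basket_grip (a point): Best grasp centre, in the orange grip post, 40 mm above the bar's axis and 17 mm below the post's top; axes as the basket's. Either pair of faces (x or y) can be gripped from above.
- source: Blue-based hook stand, fixed; the basket hangs on it at the start. Origin under the centre of its 140 x 140 x 12 mm base; an 18 mm post stands there, 251 mm high. Two open prongs point along its -x at y = +-45 mm. The bar lies across them in 12 mm wide troughs, 14 mm deep: lift it over 14 mm, under 70 mm, then draw it off to -x, as the prongs reach inside the basket; they end at x = -94 mm.
- source_rest (a point): Where the bar's middle lies on the blue stand: 80 mm towards -x from the post's axis, 245 mm above the table; axes as the stand's.
- receiver: Green-based hook stand, fixed. Base and post as the blue one's. A clamp carries two level prongs at y = +-45 mm, 8 mm wide, pointing along the stand's -x, each with an overhanging lip and back stop (a sideways C open to -x). The clamp was set by hand, see seat_nominal. The hooks bend, and the job fails, if basket and stand press on one another with over 25 N (weight and all contacts added up; a push over 10 N at the wrist is risky).
- seat_nominal (a point): Nominal middle of the bar when home on the green stand: 80 mm towards -x from the post's axis, 245 mm above the table; axes as the stand's. The whole hook head (prongs, lips, stops, roller) really sits up to 16 mm higher or lower and up to 7 mm farther along +x or -x than this says, not turned nor shifted in y: only touch or camera tells.
- landing_nominal (a point): Nominal middle of the bar set down on the open part of the prongs, 40 mm before (-x of) seat_nominal, same height, same unknown shift. The prong tops lie 4 mm below it, level from the tips to the back stops. Room about the true landing point: 15 mm to -x (tips, turned up 6 mm over the axis), 16 mm to +x (lips). Come in from -x, bar 11 to 50 mm high over the true head, so that the prongs pass between bar and tubes.
- lip_nominal (a point): Nominal slot mouth, 19 mm before (-x of) seat_nominal, same height, same unknown shift. From here to 10 mm before the seat the lips' flare narrows down, then the slot is 10.5 mm high over the prong tops up to the back stops. Lip tops are 18 mm above the bar's axis, so the bar gets in only by sliding along +x on the prongs.
- latch (a joint): Red sprung roller, 24 mm diameter, 24 mm wide, at y = 0 of the green stand, its axis along y 10.5 mm before (-x of) the seated bar's; its top stands 3 mm above the prong tops. Value in m, 0 up, growing as it is pressed down. Spring 1.2 N + 200 N/m. Pushing the bar over it along +x takes 2 to 8 N; it then springs up before the bar, which has 1 mm of play to the hard back stops.
- beaker: Bystander: glass beaker, 68 mm diameter, 85 mm high, origin under its centre, standing between the stands.
- tip_box: Bystander: blue box with clear lid, 102 x 72 x 63 mm, origin under its centre.
- reagent: Bystander: white bottle with blue cap, 60 mm diameter, 120 mm high, origin under its centre.
- jar: Bystander: amber jar with orange cap, 68 mm diameter, 90 mm high, origin under its centre.
Mind the look-alikes: they are no part of the job. What is shaped like the basket but purple is not meant. Several things have the shape of the source; the one meant has the colours described above.

How it is judged (in metres and radians):
On the way, in this order (a step that is already met when the one before it is completed fails the run):
1. the basket is lifted clear of the blue stand (contact force between basket and source below 0.05 N and z of basket_bar in the frame of source_rest above 0.016 m), for 0.2 s.
2. the bar, sliding along the green stand's prongs, presses the red roller down by more than 1.5 mm (value of joint latch above 0.0015 m and contact force between basket and receiver above 0.5 N).
At the end, for the whole second after the job is handed in: The basket hangs still on the green stand, bar behind the risen roller (latch under 1 mm), within 9.5 mm in x and 18.5 mm in z of seat_nominal, parallel to its y within 0.08 rad, upright within 0.15 rad, under 0.03 m/s, free of the blue stand and the gripper (x of basket_bar in the frame of seat_nominal between -0.0095 and 0.0095 m and z of basket_bar in the frame of seat_nominal between -0.0185 and 0.0185 m and value of joint latch below 0.001 m and contact force between basket and receiver above 1.5 N and contact force between basket and source below 0.05 N and angle between the y axis of basket and the y axis of receiver, either way round below 0.08 rad and angle between basket's own z axis and vertical below 0.15 rad and linear speed of basket below 0.03 m/s); the robot touches nothing.
It fails at once if basket and green stand press on one another with more than 25 N (contact force between basket and receiver above 25 N).
It fails at once if the basket tilts by more than 0.26 rad (15 degrees) (angle between basket's own z axis and vertical above 0.26 rad).
It fails at once if the basket is set down (its underside below 60 mm) (height (world z) of basket below 0.06 m).
It fails at once if the basket touches a bystander (contact force between basket and beaker above 0.5 N or contact force between basket and tip_box above 0.5 N or contact force between basket and reagent above 0.5 N or contact force between basket and jar above 0.5 N).
It fails at once if a bystander is moved by more than 15 mm (distance of any of beaker, tip_box, reagent, jar from where it was at the start of the episode above 0.015 m).
It also fails if it takes over 72 s, if anything falls off the work surface, if the arm or the gripper's body presses on something with over 40 N, if the wrist force passes 120 N, or if a joint passes its speed limit or range.

## Working session

There is one attempt and no reset: what is moved stays moved. The work goes in short steps, Python scripts to look and compute and a tool call to move; the robot and the scene stay as the last step left them, time stands still between calls to the robot, and variables do not carry over. Pictures are saved under pics/ and viewed, about 8 in all and at most 12, crops included, and the job is handed in when it is done.

Besides the shell and the picture viewer there is one more tool, called by a JSON object that holds its "name" and its "arguments". play_rows: Moves the arm, as the interface text tells. Its arguments: {"type":"object","properties":{"plan":{"type":"string"}},"required":["plan"]}

```bash
mkdir -p pics; cat > h.py <<'E'
from workcell import *
import numpy as np, cv2
from scipy.spatial.transform import Rotation as R
def grab(n):
    d=get_image(n); np.savez('pics/'+n+'.npz',**{k:np.array(v) for k,v in d.items()}); return d
def rot(a):
    a=np.array(a,float)
    if a.shape==(3,3): return a
    return R.from_rotvec(a.ravel()).as_matrix() if a.size==3 else R.from_quat(a).as_matrix()
def cloud(d):
    z=d['range_z'].astype(float); v,u=np.mgrid[:z.shape[0],:z.shape[1]]
    p=np.stack([(u-d['cx'])/d['fx']*z,(v-d['cy'])/d['fy']*z,z],-1)
    w=p@rot(d['attitude']).T+np.array(d['eye']).ravel(); w[z<=0]=np.nan; return w
E
python3 - <<'E'
from h import *
print(get_obs())
ims=[]
for n in('side','top'):
    d=grab(n); print(n,d['eye'],d['attitude'],d['fx'],d['cx'],d['cy']); cv2.imwrite(f'pics/{n}0.png',d['pixels'][:,:,::-1])
E
```

```text
{'t': 0.0, 'qpos': array([-1.17802327e+00,  4.23832252e-01,  1.63070105e+00, -3.69588171e-06,
        1.08858938e+00, -1.89589750e-02]), 'qvel': array([-0.00050868,  0.00135934,  0.00183844, -0.00191606, -0.00014956,
        0.00065091]), 'joint_torque': array([ 2.75845247e-03, -5.44625545e+01, -2.73665214e+01,  6.45677629e-02,
        2.28633697e-02, -1.18062217e-04]), 'ee_pos': array([ 249.93438518, -572.18104457,  188.30275876]), 'orientation': array([-3.07378419e+00, -6.41883999e-01,  4.51427768e-04]), 'ft_force': array([0.14696809, 0.41346313, 0.78006065]), 'moment': array([ 0.03322849,  0.00881477, -0.01034103]), 'width': 87.86468419769925}
side [  61.92717204  647.61006762 1106.20237858] [-0.90373279  2.5754838  -1.00832233] 440.85607461021715 318.67419879163623 200.3507501806583
top [ 513.79137378  -19.23205907 1375.60133072] [-2.20471383  2.17310033 -0.04344546] 427.24030912058305 320.4178333301257 197.76402131578232
```

View pics/side0.png

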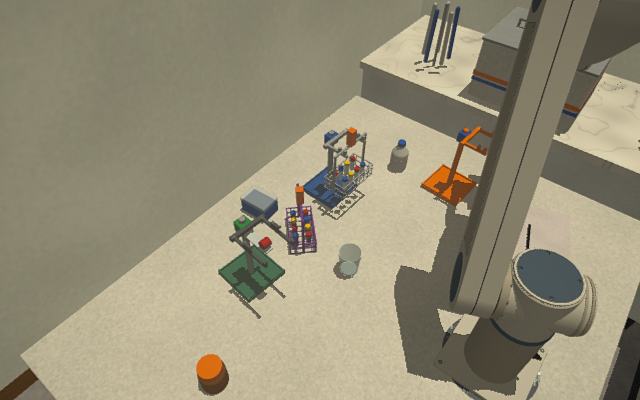

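View pics/top0.png

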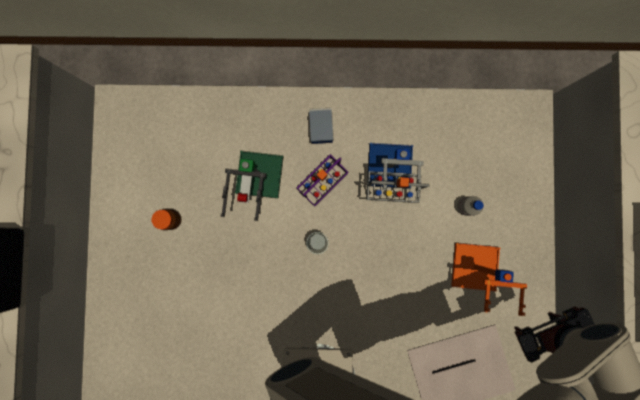

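The side view shows the green stand near (250,265) and the blue one near (340,175) with the basket on it. In the top view they are at (255,180) and (392,175). The purple decoy is between them at (322,180), and the orange stand is another decoy.

```bash
python3 - <<'E'
from h import *
d=dict(np.load('pics/top.npz')); p=d['pixels'][:,:,::-1]
cv2.imwrite('pics/topc.png',cv2.resize(p[125:245,210:440],None,fx=3.47,fy=3.47,interpolation=cv2.INTER_CUBIC))
W=cloud(d)
def at(n,W,d,lo,hi,box,zr):
    hsv=cv2.cvtColor(d['pixels'],cv2.COLOR_RGB2HSV)
    m=(cv2.inRange(hsv,lo,hi)>0)&(W[...,2]>zr[0])&(W[...,2]<zr[1])
    k=np.zeros_like(m);k[box[1]:box[3],box[0]:box[2]]=1;m&=k
    q=W[m]
    if len(q): print(n,len(q),q.mean(0).round(1),np.median(q,0).round(1),q.min(0).round(1),q.max(0).round(1),cv2.minAreaRect(q[:,:2].astype(np.float32)))
B=(350,120,440,215);G=(210,120,290,225)
at('bluebase',W,d,(100,80,30),(130,255,255),B,(5,20))
at('bluetop',W,d,(100,80,30),(130,255,255),B,(200,400))
at('post',W,d,(3,120,80),(16,255,255),B,(240,400))
at('greenbase',W,d,(50,60,20),(90,255,255),G,(5,20))
at('greentop',W,d,(50,60,20),(90,255,255),G,(200,400))
at('red',W,d,(0,150,80),(5,255,255),G,(150,400))
at('greyhead',W,d,(0,0,0),(180,90,255),G,(180,400))
at('bar',W,d,(0,0,0),(180,90,255),B,(180,400))
at('purple',W,d,(130,40,20),(165,255,255),(280,140,360,220),(5,300))
at('bystander',W,d,(0,0,0),(180,255,255),(280,100,360,145),(40,300))
at('beaker',W,d,(0,0,0),(180,255,255),(290,220,340,260),(30,300))
E
```

```text
bluebase 821 [ 711.4 -209.9   12.7] [ 716.3 -203.3   12.6] [ 625.4 -290.2    5.6] [ 762.5 -152.4   20. ] ((692.374267578125, -220.22262573242188), (134.9102783203125, 134.3180389404297), 86.57188415527344)
bluetop 123 [ 692.9 -220.2  241.4] [ 692.6 -217.2  242.9] [ 678.6 -239.6  213.9] [ 708.2 -204.2  247.5] ((693.2464599609375, -221.84873962402344), (35.432918548583984, 29.44745445251465), 89.01165771484375)
post 89 [ 613.5 -214.5  299.9] [ 612.6 -214.8  301.3] [ 603.  -225.5  256.4] [ 625.3 -204.3  305.9] ((614.2904663085938, -215.06605529785156), (21.25654411315918, 22.25784683227539), 88.54639434814453)
greenbase 1124 [661.6 180.6  12.7] [665.  173.5  12.7] [584.9 122.9   5.4] [731.6 270.9  20. ] ((657.9395141601562, 197.29635620117188), (137.25233459472656, 134.7943878173828), 83.91938781738281)
greentop 172 [656.2 193.6 237.2] [655.3 190.9 238.3] [584.3 152.5 208.7] [676.9 217.6 255.9] ((637.4141845703125, 176.5775146484375), (103.62876892089844, 47.407630920410156), 45.45886993408203)
red 62 [572.  205.3 238.7] [572.  205.  239.2] [561.7 193.7 231.8] [582.8 216.6 243.5] ((572.
[... 401 characters left out ...]
632812, -216.1800537109375), (152.7550048828125, 103.64949798583984), 87.3038330078125)
purple 326 [644.8  -7.8  76.3] [648.4  -8.4  47.5] [560.1 -85.2   5.1] [720.8  71.5 159.9] ((640.5501098632812, -5.9007110595703125), (81.71990966796875, 149.19049072265625), 45.67206954956055)
bystander 768 [ 8.105e+02 -1.000e-01  6.290e+01] [ 8.111e+02 -4.000e-01  6.330e+01] [759.9 -38.9  40.2] [863.6  37.3  72.2] ((812.05712890625, -0.24359893798828125), (102.16844940185547, 71.98302459716797), 3.8754608631134033)
beaker 171 [441.3   6.7  68.5] [437.    8.5  74.9] [414.5 -27.6  30. ] [477.7  38.8  90.8] ((446.0892028808594, 5.607109069824219), (63.06922149658203, 66.24779510498047), 0.8319097757339478)
```

View pics/topc.png

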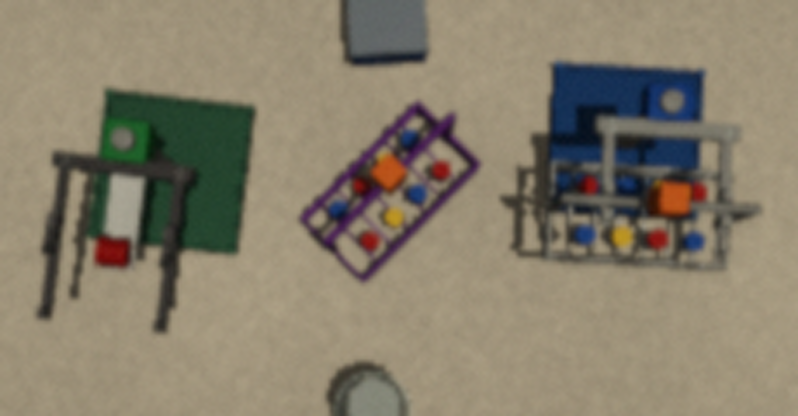

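The crop confirms that both stands' prongs point towards world -x, which is down in the image. The green stand is yawed about -6° and the blue about -3°. Next I'll measure the head in stand frames, using the known blue stand and bar heights to check for camera bias.

```bash
python3 - <<'E'
from h import *
from collections import Counter
def edges(W,d,lo,hi,box):
    pass
yg=np.deg2rad(-6.1); yb=np.deg2rad(-2.7)
for cam in('top','side'):
    d=dict(np.load(f'pics/{cam}.npz')); W=cloud(d); hsv=cv2.cvtColor(d['pixels'],cv2.COLOR_RGB2HSV)
    for nm,lo,hi,c in(('G',(50,60,20),(90,255,255),(658,197)),('B',(100,80,30),(130,255,255),(692,-220))):
        m=(cv2.inRange(hsv,lo,hi)>0)&(abs(W[...,2]-12.5)<3)&(np.hypot(W[...,0]-c[0],W[...,1]-c[1])<115)
        q=W[m][:,:2].astype(np.float32); print(cam,nm,len(q),cv2.minAreaRect(q))
    for nm,c,y in(('G',(658,197.3),yg),('B',(692.4,-220.2),yb)):
        L=(W-np.array([*c,0]))@np.array([[np.cos(y),-np.sin(y),0],[np.sin(y),np.cos(y),0],[0,0,1]])
        X,Y,Z=L[...,0],L[...,1],L[...,2]
        def st(t,m):
            if m.sum()>2: print(cam,nm,t,m.sum(),'x',np.percentile(X[m],[2,50,98]).round(1),'y',np.percentile(Y[m],[2,50,98]).round(1),'z',np.percentile(Z[m],[10,50,90,98]).round(1))
        st('posttop',(np.hypot(X,Y)<8)&(Z>225))
        for s in(-45,45):
            m=(abs(Y-s)<3)&(Z>200)&(Z<290)
            for a in range(-140,-30,10): st(f'prong{s} {a}',m&(X>=a)&(X<a+10))
        if nm=='G': 
            r=((hsv[...,0]<6)|(hsv[...,0]>174))&(hsv[...,1]>140)&(abs(Y)<25)&(Z>200)&(X<-50)&(X>-140); st('red',r)
            st('whitearm',(abs(Y)<6)&(Z>200)&(X<-20)&(X>-75))
        else:
            for a in(-70,-55,-30,25,60): st(f'bar{a}',(abs(Y-a)<6)&(abs(X+80)<9)&(Z>225)&(Z<262))
            o=(hsv[...,0]>2)&(hsv[...,0]<17)&(hsv[...,1]>120)&(Z>240)&(abs(X+80)<40)&(abs(Y)<40); st('orange',o); st('orangetop',o&(Z>298))
E
```

```text
top G 754 ((657.7996215820312, 196.790771484375), (135.5539093017578, 134.33946228027344), 83.6364974975586)
top B 550 ((692.59619140625, -220.28305053710938), (134.9435577392578, 133.71490478515625), 86.3626937866211)
top G posttop 29 x [-6.9  0.4  6.6] y [-7.  -0.7  6.2] z [247.5 251.6 253.  256.2]
top G prong-45 -140 10 x [-139.4 -134.8 -131.8] y [-47.9 -45.3 -42.2] z [235.6 238.1 248.1 248.7]
top G prong-45 -130 9 x [-129.7 -126.4 -121.2] y [-47.6 -44.6 -42.3] z [235.6 236.2 238.7 239.1]
top G prong-45 -120 9 x [-118.7 -113.5 -110.3] y [-47.2 -45.1 -42.7] z [235.8 236.3 239.1 240.2]
top G prong-45 -110 6 x [-107.8 -105.1 -102.3] y [-47.3 -45.7 -44.2] z [235.2 236.7 239.7 240.8]
top G prong-45 -100 9 x [-99.9 -94.6 -90.5] y [-46.  -44.3 -42.7] z [234.8 238.7 258.2 262.2]
top G prong-45 -90 7 x [-89.8 -84.6 -81.7] y [-47.7 -46.  -43.9] z [246.9 255.3 258.1 259.2]
top G prong-45 -80 9 x [-79.2 -75.8 -71.1] y [-47.3 -44.9 -42.4] z [249.7 251.9 255.  255.5]
top G prong-45 -70 8 x [-68.8 -66.1 -63.1] y [-47.9 -44.9 -42.1] z [252.7 254.  256.2 256.3]
top G prong-45 -60 9 x [-59.2 -53.9 
[... 6742 characters left out ...]
]
side B prong45 -40 6 x [-39.6 -35.8 -31.6] y [43.7 47.  47.8] z [235.7 240.8 243.9 244.7]
side B bar-70 11 x [-82.  -80.4 -73.9] y [-71.8 -68.6 -65.6] z [229.9 244.5 249.8 249.9]
side B bar-55 4 x [-82.8 -76.8 -73.7] y [-57.  -55.4 -54.7] z [246.4 248.8 250.3 250.5]
side B bar-30 6 x [-83.5 -79.9 -76.8] y [-34.8 -28.2 -24.3] z [245.8 250.1 252.3 253.2]
side B bar25 8 x [-82.2 -79.8 -75.5] y [19.6 25.6 30.6] z [246.5 248.8 250.4 250.7]
side B bar60 8 x [-82.9 -80.3 -76. ] y [54.8 60.1 63.3] z [248.2 249.5 251.4 251.6]
side B orange 158 x [-89.8 -84.4 -69.2] y [-5.8 11.2 17.3] z [258.8 284.6 303.2 305.2]
side B orangetop 43 x [-88.6 -79.2 -67.1] y [-7.4  4.7 16.5] z [300.1 302.7 305.1 305.6]
```

Bias-checked results:
- The bar is at (613.5, -215), yaw about -3°.
- The green stand is at (658, 197), yaw about -6.2°.
- The prong tops are at about 238.5, so the bar axis when home is about 242.5, roughly 3 mm below nominal. The x shift is small.

I'll grip the post's x faces, so the tool's y goes along world x. First I rise and move over the basket.

{"name": "play_rows", "arguments": {"plan": "8.78 0 0 -5 0 0 0;8.78 0 0 -5 0 0 0;8.78 0 0 -5 0 0 0;8.78 0 0 -5 0 0 0;8.78 3.97 -1.52 0 0 0 0;8.78 3.97 -1.52 0 0 0 0;8.78 3.97 -1.52 0 0 0 0;8.78 3.97 -1.52 0 0 0 0;8.78 3.97 -1.52 0 0 0 0;8.78 3.97 -1.52 0 0 0 0;8.78 3.97 -1.52 0 0 0 0;8.78 3.97 -1.52 0 0 0 0;8.78 3.97 -1.52 0 0 0 0;8.78 3.97 -1.52 0 0 0 0;8.78 3.97 -1.52 0 0 0 0;8.78 3.97 -1.52 0 0 0 0;8.78 0 0 0 0 0 0"}}

```text
t: 2.22
ee_pos: [615.0, -212.7, 388.0]
orientation: [-3.073, -0.647, 0.002]
ft_force: [-0.9, -0.2, -0.2]
width: 88.2
```

{"name": "play_rows", "arguments": {"plan": "8.78 0 0 0 0 0 -9;8.78 0 0 0 0 0 -9;8.78 0 0 0 0 0 -9;8.78 0 0 0 0 0 -9;8.78 0 0 0 0 0 -9;8.78 0 0 0 0 0 -9;8.78 0 0 0 0 0 -9.4;8.78 0 0 0 0 0 0;8.78 0 0 0 0 0 0"}}

```text
t: 3.35
ee_pos: [613.3, -215.4, 389.0]
orientation: [-2.283, -2.158, 0.0]
ft_force: [0.5, 0.0, -0.4]
width: 87.5
```

{"name": "play_rows", "arguments": {"plan": "8.78 0 0 3 0 0 0;8.78 0 0 3 0 0 0;8.78 0 0 3 0 0 0;8.78 0 0 1.5 0 0 0;8.78 0 0 1.5 0 0 0;8.78 0 0 0.3 0 0 0;4 0 0 0 0 0 0;4 0 0 0 0 0 0;4 0 0 0 0 0 0;4 0 0 0 0 0 0"}}

```text
t: 4.6
ee_pos: [613.9, -214.9, 266.4]
orientation: [2.279, 2.162, 0.0]
ft_force: [0.3, 0.6, -0.1]
width: 51.1
```

```bash
python3 - <<'E'
from h import *
d=grab('top'); W=cloud(d); hsv=cv2.cvtColor(d['pixels'],cv2.COLOR_RGB2HSV)
s=grab('side')
a=cv2.resize(d['pixels'][140:220,340:440,::-1],(500,400)); b=cv2.resize(s['pixels'][90:210,265:415,::-1],(500,400))
cv2.imwrite('pics/grip.png',cv2.resize(np.hstack([a,b]),(800,320)))
E
```

```text
(no output)
```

View pics/grip.png

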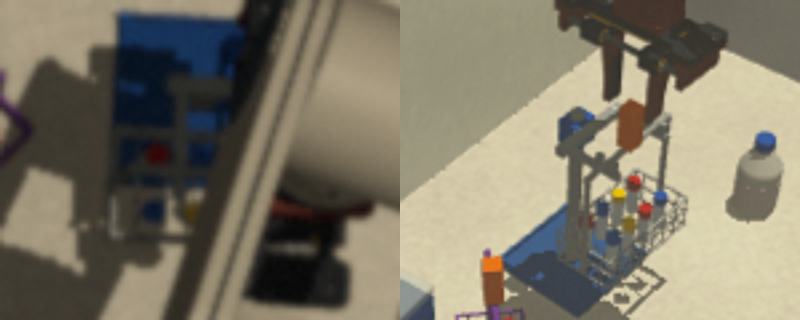

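The side view (right half) shows the post at about (630,125) between the fingertips at (612,98) and (655,122). The tips look higher than I expected, so I'll check by projecting the TCP.

```bash
python3 - <<'E'
from h import *
s=dict(np.load('pics/side.npz')); A=rot(s['attitude']); e=s['eye']
def pr(p):
    c=A.T@(np.array(p)-e); u=s['fx']*c[0]/c[2]+s['cx']; v=s['fy']*c[1]/c[2]+s['cy']; return (u,v),((u-265)/.375+400,(v-90)/.375)
for n,p in dict(tcp=(613.9,-214.9,266.4),tipR=(588,-214,266),tipL=(640,-216,266),posttop=(613.5,-215,302),bar=(613.5,-215,245)).items(): print(n,pr(p))
W=cloud(s)
for vx,vy in((610,90),(652,110),(632,110),(632,140),(612,60),(655,80)):
    u=round(265+(vx-400)*.375);v=round(90+vy*.375);print(vx,vy,W[v,u].round(0),s['pixels'][v,u])
print(get_obs()['ee_pos'],get_obs()['width'])
E
```

```text
tcp ((np.float64(351.31862499003034), np.float64(139.29066829498413)), (np.float64(630.1829999734142), np.float64(131.44178211995768)))
tipR ((np.float64(358.29315954770186), np.float64(143.1157284919391)), (np.float64(648.7817587938716), np.float64(141.64194264517096)))
tipL ((np.float64(344.4315571531725), np.float64(135.67899116002266)), (np.float64(611.8174857417933), np.float64(121.81064309339376)))
posttop ((np.float64(352.2281127613762), np.float64(129.79741088209312)), (np.float64(632.6083006970033), np.float64(106.12642901891498)))
bar ((np.float64(350.99382667763666), np.float64(144.87622667727283)), (np.float64(629.3168711403645), np.float64(146.33660447272754)))
610 90 [ 640. -210.  313.] [56 54 46]
652 110 [ 584. -210.  315.] [73 59 50]
632 110 [ 610. -209.  303.] [120  72  42]
632 140 [ 606. -208.  265.] [116  72  44]
612 60 [ 641. -207.  357.] [57 54 48]
655 80 [ 581. -205.  359.] [73 58 49]
[ 613.79635476 -214.9034772   266.23106277] 43.50837849543011
```

```bash
python3 - <<'E'
from h import *
s=grab('side'); W=cloud(s); print(get_obs()['width'],get_obs()['t'])
cv2.imwrite('pics/fing.png',cv2.resize(s['pixels'][95:160,315:395,::-1],(800,650),interpolation=cv2.INTER_NEAREST)[:600])
m=(abs(W[...,0]-614)<60)&(abs(W[...,1]+212)<20)&(W[...,2]>255)&(W[...,2]<340)
for x0 in range(560,670,8):
    k=m&(W[...,0]>=x0)&(W[...,0]<x0+8)
    if k.sum(): print(x0,k.sum(),W[k][:,2].min().round(),W[k][:,2].max().round(),s['pixels'][k].mean(0).round())
E
```

```text
41.13452359049817 4.75
576 17 305.0 339.0 [76. 60. 51.]
584 45 303.0 340.0 [75. 60. 50.]
592 5 308.0 331.0 [127. 112.  92.]
600 63 256.0 305.0 [116.  70.  42.]
608 44 256.0 305.0 [118.  72.  43.]
616 38 256.0 304.0 [118.  74.  46.]
624 7 259.0 302.0 [156. 126.  96.]
632 57 302.0 340.0 [66. 62. 53.]
640 18 302.0 340.0 [95. 80. 67.]
648 1 304.0 304.0 [138. 123. 103.]
```

View pics/fing.png

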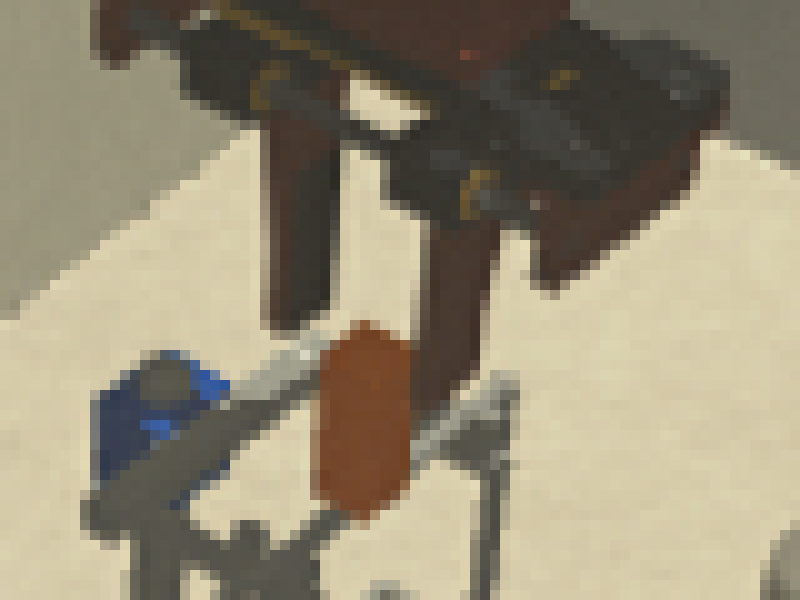

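The image and depth both put the finger ends at z of about 302, although the reported TCP z is 266. Depth elsewhere checks out against known heights. The reported z therefore seems about 36 mm too low, and the fingers have not reached the post's sides. I'll descend carefully and recheck.

{"name": "play_rows", "arguments": {"plan": "4.5 0 0 0.8 0 0 0;4.5 0 0 0.8 0 0 0;4.5 0 0 0.4 0 0 0;4.5 0 0 0 0 0 0"}}

```text
t: 5.25
ee_pos: [613.5, -214.8, 245.4]
orientation: [-2.278, -2.162, 0.001]
ft_force: [0.6, 0.3, -0.1]
width: 44.9
```

```bash
cat >> h.py <<'E'
def fing():
    s=grab('side'); W=cloud(s); o=get_obs(); ee=o['ee_pos']; print(ee.round(1),o['ft_force'].round(1),round(o['width'],1),round(o['t'],2))
    g=s['pixels'].astype(int)
    for a in(-1,1):
        k=(W[...,0]-ee[0])*a; k=(k>12)&(k<48)&(abs(W[...,1]-ee[1]-8)<14)&(W[...,2]>ee[2]-15)&(W[...,2]<ee[2]+80)&(g.sum(-1)<215)
        q=W[k]
        if len(q): print(a,len(q),'zmin',np.sort(q[:,2])[:6].round(1),'x',np.percentile(q[:,0],[5,95]).round(1),'y',np.percentile(q[:,1],[5,95]).round(1))
    return s,W
E
python3 - <<'E'
from h import *
fing()
E
```

```text
[ 613.7 -214.9  245.8] [-0.2 -0.5  0.2] 45.3 5.3
-1 68 zmin [281.2 282.4 285.2 285.5 287.4 287.9] x [581.3 591.5] y [-218.2 -199.6]
1 65 zmin [281.1 282.4 282.6 283.4 284.3 285.8] x [636.2 643.6] y [-219.2 -202.4]
```

The offset is consistent: the camera puts the tips at 282 while the state reports 245.6. I'll go 15 mm further down and close.

{"name": "play_rows", "arguments": {"plan": "4.5 0 0 0.8 0 0 0;4.5 0 0 0.7 0 0 0;4.5 0 0 0 0 0 0;1.8 0 0 0 0 0 0;1.8 0 0 0 0 0 0;1.8 0 0 0 0 0 0;1.8 0 0 0 0 0 0;1.8 0 0 0 0 0 0;1.8 0 0 0 0 0 0"}}

```text
t: 6.42
ee_pos: [613.8, -215.0, 231.3]
orientation: [2.279, 2.162, 0.0]
ft_force: [-1.4, -0.9, 2.8]
width: 21.4
```

```bash
python3 - <<'E'
from h import *
fing()
E
```

```text
[ 613.8 -214.9  231.3] [-2.2  0.6  3.5] 22.2 6.47
-1 58 zmin [266.  267.4 268.7 269.  269.1 269.3] x [593.3 600.8] y [-218.9 -200.1]
1 32 zmin [272.1 273.8 274.7 276.3 278.2 279.4] x [626.3 633.8] y [-213.8 -201.5]
```

The post is gripped at 22 mm. Now I lift 35 mm and check.

{"name": "play_rows", "arguments": {"plan": "1.8 0 0 -0.2 0 0 0;1.8 0 0 -0.3 0 0 0;1.8 0 0 -0.5 0 0 0;1.8 0 0 -0.8 0 0 0;1.8 0 0 -0.8 0 0 0;1.8 0 0 -0.6 0 0 0;1.8 0 0 -0.3 0 0 0;1.8 0 0 0 0 0 0;1.8 0 0 0 0 0 0;1.8 0 0 0 0 0 0"}}

```text
t: 7.72
ee_pos: [613.6, -214.8, 265.7]
orientation: [-2.278, -2.162, 0.0]
ft_force: [-0.1, -0.2, -4.7]
width: 22.3
```

```bash
python3 - <<'E'
from h import *
s,W=fing()
cv2.imwrite('pics/lift.png',cv2.resize(s['pixels'][90:210,265:415,::-1],(750,600),interpolation=cv2.INTER_CUBIC))
E
```

```text
[ 613.6 -214.8  265.8] [-0.1 -0.4 -5.1] 21.6 7.78
-1 60 zmin [301.1 301.5 302.1 304.5 307.1 307.6] x [593.1 599.4] y [-218.4 -200. ]
1 28 zmin [305.4 305.6 306.6 307.4 312.  315.4] x [625.8 632.9] y [-217.7 -201.4]
```

View pics/lift.png

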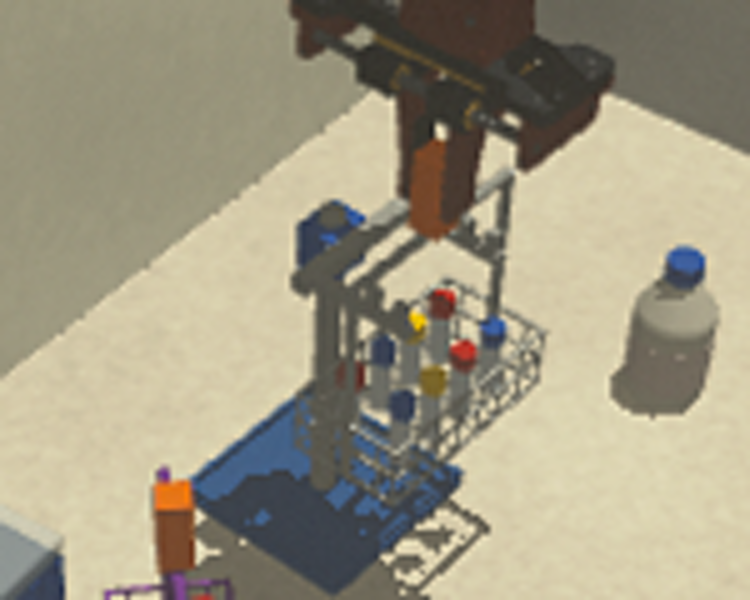

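The basket is lifted level, with the bar clear of the prongs. The weight is about 4.9 N, and bar z = reported z + 13.8. Next I draw it off towards -x, then carry it across to a point in front of the green stand.

{"name": "play_rows", "arguments": {"plan": "1.8 0 -0.5 0 0 0 0;1.8 0 -1 0 0 0 0;1.8 0 -1.5 0 0 0 0;1.8 0 -2 0 0 0 0;1.8 0 -2 0 0 0 0;1.8 0 -2 0 0 0 0;1.8 0 -2 0 0 0 0;1.8 0 -1.5 0 0 0 0;1.8 0 -1.5 0 0 0 0;1.8 0 -0.7 0 0 0 0;1.8 0 -0.3 0 0 0 0;1.8 0 0 0 0 0 0"}}

```text
t: 9.28
ee_pos: [464.2, -207.1, 266.1]
orientation: [2.279, 2.162, 0.0]
ft_force: [-0.5, -1.1, -6.2]
width: 21.9
```

{"name": "play_rows", "arguments": {"plan": "1.8 0.5 -0.15 0 0 0 0;1.8 1.2 -0.15 0 0 0 0;1.8 2 -0.15 0 0 0 0;1.8 3 -0.15 0 0 0 0;1.8 3 -0.15 0 0 0 0;1.8 3 -0.15 0 0 0 0;1.8 3 -0.15 0 0 0 0;1.8 3 -0.15 0 0 0 0;1.8 3 -0.15 0 0 0 0;1.8 3 -0.15 0 0 0 0;1.8 3 -0.15 0 0 0 0;1.8 3 -0.15 0 0 0 0;1.8 3 -0.15 0 0 0 0;1.8 3 -0.15 0 0 0 0;1.8 2.5 -0.15 0 0 0 0;1.8 1.8 -0.15 0 0 0 0;1.8 1 -0.15 0 0 0 0;1.8 0.5 -0.15 0 0 0 0;1.8 0 0 0 0 0 1.6;1.8 0 0 0 0 0 1.6"}}

```text
t: 11.78
ee_pos: [459.3, 218.2, 266.1]
orientation: [2.341, 2.095, -0.0]
ft_force: [0.2, -0.3, -5.4]
width: 21.7
```

```bash
python3 - <<'E'
from h import *
s=grab('side'); W=cloud(s); o=get_obs(); print(o['t'],o['ee_pos'],o['orientation'],o['ft_force'],o['moment'],o['width'])
t=grab('top');
a=cv2.resize(s['pixels'][120:340,160:380,::-1],(500,500),interpolation=cv2.INTER_CUBIC)
cv2.imwrite('pics/mid.png',a)
y=np.deg2rad(-6.2); M=np.array([[np.cos(y),-np.sin(y),0],[np.sin(y),np.cos(y),0],[0,0,1]])
for n,d in(('side',s),('top',t)):
    W=cloud(d); L=(W-np.array([657.9,197,0]))@M; X,Y,Z=L[...,0],L[...,1],L[...,2]
    hsv=cv2.cvtColor(d['pixels'],cv2.COLOR_RGB2HSV)
    oo=(hsv[...,0]>2)&(hsv[...,0]<17)&(hsv[...,1]>110)&(Z>270)&(Y<60)&(Y>-60)&(X<-150)
    if oo.sum()>3: print(n,'post',oo.sum(),np.percentile(L[oo],[2,50,98],axis=0).round(1))
    for yy in(-65,-55,-35,-25,25,35,55,65):
        k=(abs(Y-yy)<5)&(abs(X+200)<40)&(Z>255)&(Z<295)
        if k.sum()>2: print(n,'bar',yy,k.sum(),np.median(X[k]).round(1),np.percentile(Z[k],[50,90]).round(1))
E
```

```text
11.825 [459.34567104 218.23345603 266.06664559] [ 2.34237039e+00  2.09339130e+00 -1.74331738e-04] [-0.11814946 -0.69851608 -4.96851252] [-0.00529067 -0.07226871  0.01981087] 22.40649397203956
side post 183 [[-239.1  -30.5  289.9]
 [-208.9   11.2  332.8]
 [-188.3   25.   471.8]]
side bar 25 14 -200.0 [283.3 286.1]
side bar 35 15 -200.7 [284.  285.8]
side bar 55 16 -199.6 [283.1 285.5]
side bar 65 16 -200.5 [284.1 285.1]
top post 20 [[-207.9  -49.8  285.1]
 [-197.7  -12.3  306.2]
 [-160.7  -11.   516.2]]
top bar -65 12 -199.2 [282.1 284. ]
top bar -55 13 -197.7 [284.  286.9]
top bar -35 11 -197.9 [281.6 285.8]
top bar -25 14 -198.7 [283.5 285.5]
```

View pics/mid.png

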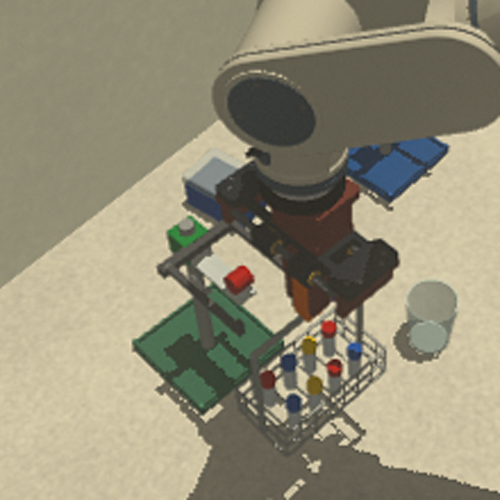

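The bar (raw top 283.5) is parallel to the green stand's y, and the green head is clear in view. The roller is at (238,278) in this crop. Relative to the raw prong tops (237.7), the gap under the bar is about 38 mm. I'll move in 82 mm along +x, then go down to about 5 mm above the prongs.

{"name": "play_rows", "arguments": {"plan": "1.8 0 0.4 0 0 0 0;1.8 0 1 0 0 0 0;1.8 0 1.5 0 0 0 0;1.8 0 1.5 0 0 0 0;1.8 0 1.5 0 0 0 0;1.8 0 1.3 0 0 0 0;1.8 0 0.7 0 0 0 0;1.8 0 0.3 0 0 0 0;1.8 0 0 0 0 0 0;1.8 0 0 0.5 0 0 0;1.8 0 0 0.8 0 0 0;1.8 0 0 0.8 0 0 0;1.8 0 0 0.6 0 0 0;1.8 0 0 0.4 0 0 0;1.8 0 0 0.2 0 0 0;1.8 0 0 0 0 0 0;1.8 0 0 0 0 0 0"}}

```text
t: 14.0
ee_pos: [541.0, 210.0, 233.3]
orientation: [2.338, 2.098, 0.001]
ft_force: [0.0, -0.3, -4.0]
width: 21.7
```

```bash
python3 - <<'E'
from h import *
o=get_obs(); print(o['t'],o['ee_pos'],o['ft_force'],o['moment'])
s=grab('side');t=grab('top')
a=cv2.resize(s['pixels'][195:305,205:325,::-1],(600,550),interpolation=cv2.INTER_CUBIC); cv2.imwrite('pics/land.png',a)
y=np.deg2rad(-6.2); M=np.array([[np.cos(y),-np.sin(y),0],[np.sin(y),np.cos(y),0],[0,0,1]])
for n,d in(('side',s),('top',t)):
    W=cloud(d); L=(W-np.array([657.9,197,0]))@M; X,Y,Z=L[...,0],L[...,1],L[...,2]
    for yy in(-65,-55,-30,-20,20,30,55,65):
        k=(abs(Y-yy)<5)&(abs(X+118)<12)&(Z>238)&(Z<262)
        if k.sum()>2: print(n,'bar',yy,k.sum(),np.median(X[k]).round(1),np.percentile(Z[k],[50,90]).round(1))
    for yy in(-45,45):
        k=(abs(Y-yy)<3)&(X>-142)&(X<-100)&(Z>225)&(Z<262); i=np.argsort(X[k]); print(n,yy,np.c_[X[k][i],Z[k][i]].round(0).tolist())
E
```

```text
14.0 [540.98055729 210.01059866 233.31688259] [ 0.01902813 -0.26515117 -3.95245057] [-0.08623425 -0.08819961 -0.05675028]
side bar 20 14 -118.3 [249.4 252.3]
side bar 30 14 -117.4 [249.5 251. ]
side bar 55 16 -118.4 [249.8 252.6]
side bar 65 13 -118.8 [250.4 252.2]
side -45 [[-142.0, 250.0], [-142.0, 232.0], [-142.0, 235.0], [-141.0, 244.0], [-140.0, 250.0]]
side 45 [[-142.0, 231.0], [-142.0, 246.0], [-140.0, 249.0], [-139.0, 247.0], [-138.0, 250.0], [-128.0, 237.0], [-127.0, 235.0], [-127.0, 238.0], [-126.0, 237.0], [-124.0, 238.0], [-124.0, 236.0], [-124.0, 240.0], [-121.0, 236.0], [-120.0, 252.0], [-120.0, 247.0], [-120.0, 237.0], [-119.0, 249.0], [-119.0, 246.0], [-118.0, 237.0], [-118.0, 251.0], [-117.0, 250.0], [-117.0, 253.0], [-116.0, 251.0], [-116.0, 237.0], [-115.0, 252.0], [-112.0, 247.0], [-106.0, 239.0], [-103.0, 236.0], [-103.0, 238.0], [-102.0, 240.0]]
top bar -65 12 -116.2 [251.6 253.6]
top bar -55 11 -117.0 [251.5 252.5]
top bar -30 12 -115.5 [249.1 251.7]
top bar -20 12 -116.5 [250.2 253.4]
top -45 [[-140.0, 246.0], [-140.0, 249.0], [-138.0, 247.0], [-137.0, 245.0], [-137.0, 247.0], [-135.0, 249.0], [-135.0, 236.0], [-134.0, 240.0], [-132.0, 238.0], [-132.0, 240.0], [-132.0, 237.0], [-130.0, 238.0], [-129.0, 241.0], [-129.0, 236.0], [-127.0, 242.0], [-126.0, 240.0], [-124.0, 238.0], [-124.0, 237.0], [-121.0, 235.0], [-121.0, 238.0], [-119.0, 251.0], [-119.0, 253.0], [-116.0, 249.0], [-116.0, 252.0], [-114.0, 257.0], [-113.0, 250.0], [-113.0, 248.0], [-111.0, 239.0], [-110.0, 239.0], [-108.0, 234.0], [-107.0, 234.0], [-105.0, 239.0], [-105.0, 237.0], [-102.0, 235.0], [-102.0, 235.0]]
top 45 []
```

View pics/land.png

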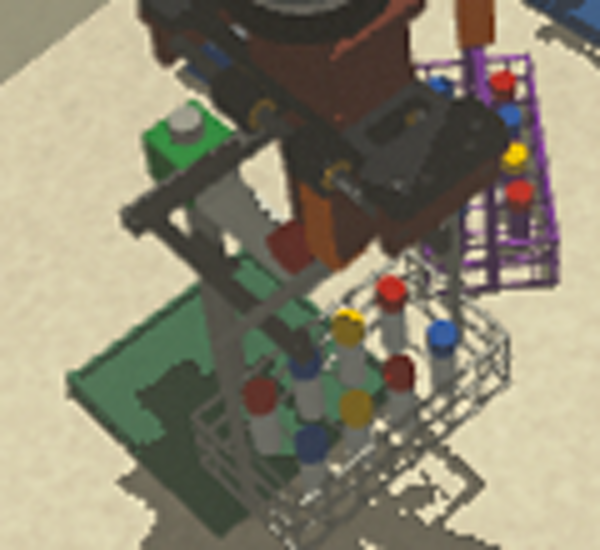

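The bar lies over the open part of the prongs at local x of about -117.5, with roughly 4.8 mm of gap left. Now I go down gently, watching fz.

{"name": "play_rows", "arguments": {"plan": "1.8 0 0 0.1 0 0 0;1.8 0 0 0.1 0 0 0;1.8 0 0 0.1 0 0 0;1.8 0 0 0 0 0 0;1.8 0 0 0 0 0 0"}}

```text
t: 14.72
ee_pos: [540.8, 210.0, 230.1]
orientation: [-2.338, -2.098, 0.0]
ft_force: [0.4, -0.3, -4.9]
width: 21.7
```

{"name": "play_rows", "arguments": {"plan": "1.8 0 0 0.05 0 0 0;1.8 0 0 0.05 0 0 0;1.8 0 0 0 0 0 0;1.8 0 0 0 0 0 0"}}

```text
t: 15.22
ee_pos: [540.8, 210.0, 229.1]
orientation: [-2.338, -2.098, -0.0]
ft_force: [-0.9, -0.8, -5.0]
width: 22.1
```

{"name": "play_rows", "arguments": {"plan": "1.8 0 0 0.05 0 0 0;1.8 0 0 0 0 0 0;1.8 0 0 0 0 0 0"}}

```text
t: 15.6
ee_pos: [540.8, 209.9, 228.5]
orientation: [-2.338, -2.098, 0.0]
ft_force: [0.4, -0.1, -4.2]
width: 22.4
```

{"name": "play_rows", "arguments": {"plan": "1.8 0 0 0.05 0 0 0;1.8 0 0 0 0 0 0;1.8 0 0 0 0 0 0"}}

```text
t: 15.98
ee_pos: [540.8, 210.0, 228.1]
orientation: [-2.338, -2.098, 0.0]
ft_force: [-0.5, 0.6, -5.0]
width: 21.8
```

{"name": "play_rows", "arguments": {"plan": "1.8 0 0 0.05 0 0 0;1.8 0 0 0 0 0 0;1.8 0 0 0 0 0 0"}}

```text
t: 16.35
ee_pos: [540.8, 209.9, 227.6]
orientation: [2.338, 2.098, -0.0]
ft_force: [-0.5, -0.3, -5.1]
width: 21.9
```

{"name": "play_rows", "arguments": {"plan": "1.8 0 0 0.03 0 0 0;1.8 0 0 0 0 0 0;1.8 0 0 0 0 0 0"}}

```text
t: 16.73
ee_pos: [540.9, 210.0, 227.4]
orientation: [2.338, 2.098, 0.0]
ft_force: [-0.3, -0.2, -3.1]
width: 21.9
```

{"name": "play_rows", "arguments": {"plan": "1.8 0 0 0.02 0 0 0;1.8 0 0 0 0 0 0;1.8 0 0 0 0 0 0"}}

```text
t: 17.1
ee_pos: [540.9, 210.0, 227.3]
orientation: [2.338, 2.098, 0.0]
ft_force: [-1.4, -1.0, 1.0]
width: 21.9
```

{"name": "play_rows", "arguments": {"plan": "1.8 0 0 0.02 0 0 0;1.8 0 0 0 0 0 0;1.8 0 0 0 0 0 0"}}

```text
t: 17.48
ee_pos: [540.9, 210.0, 227.2]
orientation: [2.338, 2.098, 0.001]
ft_force: [-3.0, -0.4, 3.4]
width: 22.0
```

Contact is at a reported z of about 227.4, which matches the camera's figure of about 228. I'll back off 0.3 mm so the bar rests lightly, then slide along +x.

{"name": "play_rows", "arguments": {"plan": "1.8 0 0 -0.03 0 0 0;1.8 0 0.1 0 0 0 0;1.8 0 0.2 0 0 0 0;1.8 0 0.2 0 0 0 0;1.8 0 0.2 0 0 0 0;1.8 0 0.1 0 0 0 0;1.8 0 0 0 0 0 0;1.8 0 0 0 0 0 0"}}

```text
t: 18.48
ee_pos: [548.3, 209.4, 227.2]
orientation: [-2.338, -2.097, 0.0]
ft_force: [-5.5, 0.7, 4.7]
width: 21.8
```

{"name": "play_rows", "arguments": {"plan": "1.8 0 0.1 0 0 0 0;1.8 0 0.1 0 0 0 0;1.8 0 0.1 0 0 0 0;1.8 0 0.1 0 0 0 0;1.8 0 0 0 0 0 0;1.8 0 0 0 0 0 0"}}

```text
t: 19.23
ee_pos: [552.5, 208.8, 227.2]
orientation: [-2.338, -2.098, 0.0]
ft_force: [-4.4, 0.5, 4.5]
width: 21.7
```

That is pressing more than I want, so I'll ease up 0.4 mm.

{"name": "play_rows", "arguments": {"plan": "1.8 0 0 -0.04 0 0 0;1.8 0 0 0 0 0 0;1.8 0 0 0 0 0 0"}}

```text
t: 19.6
ee_pos: [552.8, 208.7, 227.3]
orientation: [2.338, 2.098, 0.0]
ft_force: [-1.4, 1.7, -0.3]
width: 21.7
```

{"name": "play_rows", "arguments": {"plan": "1.8 0 0.1 -0.02 0 0 0;1.8 0 0.1 0 0 0 0;1.8 0 0.1 0 0 0 0;1.8 0 0 0 0 0 0;1.8 0 0 0 0 0 0"}}

```text
t: 20.23
ee_pos: [555.8, 208.2, 227.5]
orientation: [2.338, 2.098, -0.0]
ft_force: [0.7, -0.6, -5.2]
width: 21.8
```

{"name": "play_rows", "arguments": {"plan": "1.8 0 0.1 0 0 0 0;1.8 0 0.1 0 0 0 0;1.8 0 0 0 0 0 0;1.8 0 0 0 0 0 0"}}

```text
t: 20.72
ee_pos: [557.7, 208.1, 227.8]
orientation: [-2.338, -2.098, -0.0]
ft_force: [0.3, -0.3, -5.1]
width: 21.8
```

{"name": "play_rows", "arguments": {"plan": "1.8 0 0.1 0.02 0 0 0;1.8 0 0.1 0 0 0 0;1.8 0 0 0 0 0 0;1.8 0 0 0 0 0 0"}}

```text
t: 21.22
ee_pos: [559.7, 207.9, 227.6]
orientation: [-2.338, -2.098, 0.0]
ft_force: [-0.6, 0.4, -3.5]
width: 21.6
```

{"name": "play_rows", "arguments": {"plan": "1.8 0 0.1 0 0 0 0;1.8 0 0.1 0 0 0 0;1.8 0 0 0 0 0 0;1.8 0 0 0 0 0 0"}}

```text
t: 21.72
ee_pos: [561.7, 207.7, 227.6]
orientation: [-2.338, -2.098, 0.0]
ft_force: [-1.1, 0.5, -4.4]
width: 22.1
```

{"name": "play_rows", "arguments": {"plan": "1.8 0 0.1 0 0 0 0;1.8 0 0.1 0 0 0 0;1.8 0 0 0 0 0 0;1.8 0 0 0 0 0 0"}}

```text
t: 22.22
ee_pos: [563.5, 207.4, 227.5]
orientation: [-2.338, -2.098, 0.0]
ft_force: [-0.5, 0.2, -3.6]
width: 22.0
```

{"name": "play_rows", "arguments": {"plan": "1.8 0 0.1 0 0 0 0;1.8 0 0.1 0 0 0 0;1.8 0 0 0 0 0 0;1.8 0 0 0 0 0 0"}}

```text
t: 22.72
ee_pos: [565.9, 207.2, 227.7]
orientation: [2.338, 2.098, 0.001]
ft_force: [-0.5, 0.3, -3.5]
width: 21.5
```

{"name": "play_rows", "arguments": {"plan": "1.8 0 0.1 0 0 0 0;1.8 0 0.1 0 0 0 0;1.8 0 0 0 0 0 0;1.8 0 0 0 0 0 0"}}

```text
t: 23.22
ee_pos: [567.8, 207.0, 227.6]
orientation: [2.338, 2.098, 0.0]
ft_force: [-0.7, 0.5, -2.9]
width: 21.8
```

{"name": "play_rows", "arguments": {"plan": "1.8 0 0.1 0 0 0 0;1.8 0 0.1 0 0 0 0;1.8 0 0 0 0 0 0;1.8 0 0 0 0 0 0"}}

```text
t: 23.72
ee_pos: [569.8, 206.8, 227.6]
orientation: [2.338, 2.098, 0.001]
ft_force: [-0.5, -0.3, -3.3]
width: 21.8
```

{"name": "play_rows", "arguments": {"plan": "1.8 0 0.1 0 0 0 0;1.8 0 0.1 0 0 0 0;1.8 0 0 0 0 0 0;1.8 0 0 0 0 0 0"}}

```text
t: 24.22
ee_pos: [571.8, 206.6, 227.6]
orientation: [2.338, 2.098, 0.0]
ft_force: [0.6, -0.7, -3.5]
width: 21.7
```

{"name": "play_rows", "arguments": {"plan": "1.8 0 0.1 0 0 0 0;1.8 0 0 0 0 0 0;1.8 0 0 0 0 0 0"}}

```text
t: 24.6
ee_pos: [572.7, 206.5, 227.6]
orientation: [2.338, 2.098, 0.0]
ft_force: [-1.4, 0.0, -2.6]
width: 21.9
```

{"name": "play_rows", "arguments": {"plan": "1.8 0 0.1 0 0 0 0;1.8 0 0 0 0 0 0;1.8 0 0 0 0 0 0"}}

```text
t: 24.98
ee_pos: [573.7, 206.4, 227.6]
orientation: [2.338, 2.098, 0.0]
ft_force: [0.9, -0.4, -3.8]
width: 21.8
```

{"name": "play_rows", "arguments": {"plan": "1.8 0 0.1 0 0 0 0;1.8 0 0 0 0 0 0;1.8 0 0 0 0 0 0"}}

```text
t: 25.35
ee_pos: [574.7, 206.3, 227.6]
orientation: [2.338, 2.098, 0.0]
ft_force: [-0.1, -0.4, -2.6]
width: 21.7
```

{"name": "play_rows", "arguments": {"plan": "1.8 0 0.1 0 0 0 0;1.8 0 0 0 0 0 0;1.8 0 0 0 0 0 0"}}

```text
t: 25.72
ee_pos: [575.7, 206.2, 227.6]
orientation: [2.338, 2.098, 0.0]
ft_force: [0.2, -0.6, -2.7]
width: 21.9
```

{"name": "play_rows", "arguments": {"plan": "1.8 0 0.1 0 0 0 0;1.8 0 0 0 0 0 0;1.8 0 0 0 0 0 0"}}

```text
t: 26.1
ee_pos: [576.7, 206.1, 227.6]
orientation: [2.338, 2.098, 0.0]
ft_force: [0.5, -0.8, -4.2]
width: 22.0
```

{"name": "play_rows", "arguments": {"plan": "1.8 0 0.1 0 0 0 0;1.8 0 0 0 0 0 0;1.8 0 0 0 0 0 0"}}

```text
t: 26.48
ee_pos: [577.7, 205.9, 227.6]
orientation: [2.338, 2.098, 0.0]
ft_force: [0.9, 0.2, -3.5]
width: 21.8
```

```bash
python3 - <<'E'
from h import *
s=grab('side'); o=get_obs(); print(o['t'],o['ee_pos'],o['ft_force'])
cv2.imwrite('pics/slot.png',cv2.resize(s['pixels'][200:300,205:325,::-1],(720,600),interpolation=cv2.INTER_CUBIC))
E
```

```text
26.525 [577.68751313 205.92713973 227.58529996] [ 0.7941421   0.01343834 -3.19822933]
```

View pics/slot.png

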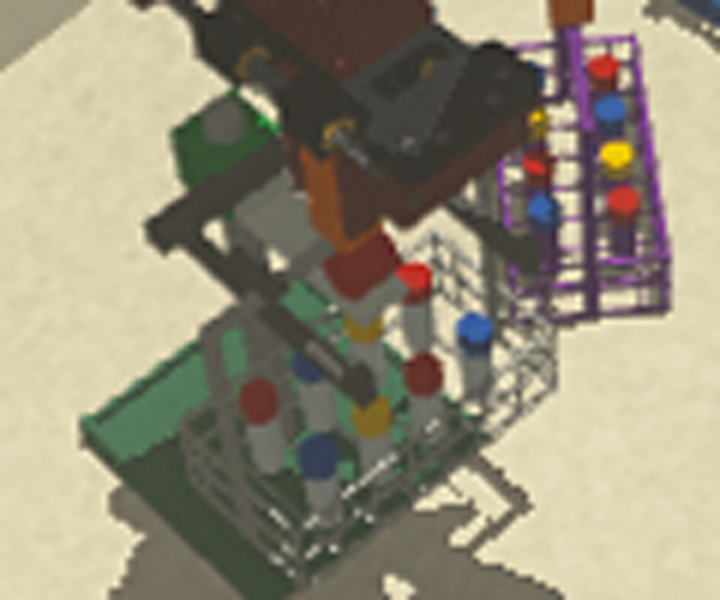

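The bar is inside the slot under the lip at (235,270), with the red roller now on the -x side of the post at (360,265). It is over or past the roller top, so I continue to the stops.

{"name": "play_rows", "arguments": {"plan": "1.8 0 0.1 0 0 0 0;1.8 0 0 0 0 0 0;1.8 0 0 0 0 0 0"}}

```text
t: 26.9
ee_pos: [578.7, 205.9, 227.6]
orientation: [2.338, 2.098, 0.0]
ft_force: [1.1, -0.2, -3.8]
width: 21.9
```

{"name": "play_rows", "arguments": {"plan": "1.8 0 0.1 0 0 0 0;1.8 0 0 0 0 0 0;1.8 0 0 0 0 0 0"}}

```text
t: 27.28
ee_pos: [579.7, 205.7, 227.6]
orientation: [2.338, 2.098, 0.0]
ft_force: [0.7, 0.8, -4.5]
width: 21.9
```

{"name": "play_rows", "arguments": {"plan": "1.8 0 0.05 0 0 0 0;1.8 0 0 0 0 0 0;1.8 0 0 0 0 0 0"}}

```text
t: 27.65
ee_pos: [580.0, 205.6, 227.6]
orientation: [-2.338, -2.098, 0.0]
ft_force: [1.3, -0.2, -3.9]
width: 21.8
```

{"name": "play_rows", "arguments": {"plan": "1.8 0 0.07 0 0 0 0;1.8 0 0 0 0 0 0;1.8 0 0 0 0 0 0"}}

```text
t: 28.02
ee_pos: [580.7, 205.6, 227.5]
orientation: [-2.338, -2.098, 0.0]
ft_force: [0.8, 0.8, -4.3]
width: 21.6
```

{"name": "play_rows", "arguments": {"plan": "1.8 0 0.07 0 0 0 0;1.8 0 0 0 0 0 0;1.8 0 0 0 0 0 0"}}

```text
t: 28.4
ee_pos: [581.4, 205.5, 227.5]
orientation: [-2.338, -2.098, 0.0]
ft_force: [-0.1, 0.0, -5.2]
width: 21.9
```

{"name": "play_rows", "arguments": {"plan": "1.8 0 0.05 0 0 0 0;1.8 0 0 0 0 0 0;1.8 0 0 0 0 0 0"}}

```text
t: 28.78
ee_pos: [581.8, 205.5, 227.5]
orientation: [-2.338, -2.098, 0.0]
ft_force: [-1.3, 0.5, -4.9]
width: 21.9
```

{"name": "play_rows", "arguments": {"plan": "1.8 0 0.05 0 0 0 0;1.8 0 0 0 0 0 0;1.8 0 0 0 0 0 0"}}

```text
t: 29.15
ee_pos: [582.0, 205.4, 227.5]
orientation: [-2.338, -2.098, 0.001]
ft_force: [-3.8, 0.6, -3.1]
width: 22.0
```

{"name": "play_rows", "arguments": {"plan": "1.8 0 0.05 0 0 0 0;1.8 0 0 0 0 0 0;1.8 0 0 0 0 0 0"}}

```text
t: 29.52
ee_pos: [582.1, 205.4, 227.5]
orientation: [-2.337, -2.098, 0.002]
ft_force: [-5.0, 0.6, -2.2]
width: 22.0
```

The bar is at the back stops: fx rises to -5 N while x stays put. I'll back off 0.6 mm and lower the weight onto the prongs.

{"name": "play_rows", "arguments": {"plan": "1.8 0 -0.06 0.02 0 0 0;1.8 0 0 0 0 0 0;1.8 0 0 0 0 0 0"}}

```text
t: 29.9
ee_pos: [582.1, 205.4, 227.4]
orientation: [-2.338, -2.098, 0.001]
ft_force: [-5.2, 0.3, -2.5]
width: 21.8
```

{"name": "play_rows", "arguments": {"plan": "1.8 0 -0.02 0.01 0 0 0;1.8 0 0 0 0 0 0;1.8 0 0 0 0 0 0"}}

```text
t: 30.28
ee_pos: [582.1, 205.4, 227.4]
orientation: [-2.338, -2.098, 0.0]
ft_force: [-5.4, -0.4, -0.2]
width: 22.0
```

{"name": "play_rows", "arguments": {"plan": "1.8 0 -0.06 0 0 0 0;1.8 0 0 0 0 0 0;1.8 0 0 0 0 0 0"}}

```text
t: 30.65
ee_pos: [581.9, 205.5, 227.4]
orientation: [2.338, 2.097, 0.001]
ft_force: [-2.2, -1.0, -1.8]
width: 21.9
```

{"name": "play_rows", "arguments": {"plan": "1.8 0 -0.04 0 0 0 0;1.8 0 0 0 0 0 0;1.8 0 0 0 0 0 0"}}

```text
t: 31.02
ee_pos: [581.7, 205.6, 227.4]
orientation: [2.338, 2.097, 0.001]
ft_force: [0.8, -0.9, -2.2]
width: 21.9
```

```bash
python3 - <<'E'
from h import *
o=get_obs(); print(o['t'],o['ee_pos'],o['ft_force'],o['moment'],o['qpos'])
E
```

```text
31.025 [581.70977546 205.57224102 227.40192751] [ 0.75033398 -0.85391736 -2.24137655] [-0.12473159 -0.1954298  -0.00494186] [ 3.20535662e-01  3.70844764e-01  1.61530873e+00 -2.56173264e-04
  1.15431600e+00  4.29057699e-01]
```

Resting lightly with almost no side load. I'll release and wait before rising.

{"name": "play_rows", "arguments": {"plan": "2.3 0 0 0 0 0 0;2.6 0 0 0 0 0 0;3.2 0 0 0 0 0 0;4 0 0 0 0 0 0;5 0 0 0 0 0 0;5 0 0 0 0 0 0;5 0 0 0 0 0 0;5 0 0 0 0 0 0;5 0 0 0 0 0 0"}}

```text
t: 32.15
ee_pos: [581.2, 205.5, 227.3]
orientation: [-2.338, -2.098, -0.0]
ft_force: [-0.1, -0.1, -0.1]
width: 50.1
```

{"name": "play_rows", "arguments": {"plan": "5 0 0 -0.5 0 0 0;5 0 0 -1 0 0 0;5 0 0 -2 0 0 0;5 0 0 -3 0 0 0;5 0 0 -3 0 0 0;5 0 0 -3 0 0 0;5 0 0 -2 0 0 0;5 0 -3 -1 0 0 0;5 0 -4 0 0 0 0;5 0 -4 0 0 0 0;5 0 -4 0 0 0 0;5 0 -3 0 0 0 0;5 0 0 0 0 0 0;5 0 0 0 0 0 0"}}

```text
t: 33.9
ee_pos: [403.0, 225.1, 383.0]
orientation: [2.338, 2.098, 0.002]
ft_force: [0.3, 0.3, 0.1]
width: 50.0
```

```bash
python3 - <<'E'
from h import *
o=get_obs(); print(o['t'],o['ee_pos'],o['ft_force'],o['width'])
s=grab('side');t=grab('top')
a=cv2.resize(s['pixels'][190:310,200:320,::-1],(400,400),interpolation=cv2.INTER_CUBIC)
b=cv2.resize(t['pixels'][130:230,205:305,::-1],(400,400),interpolation=cv2.INTER_CUBIC)
cv2.imwrite('pics/end.png',np.hstack([a,b]))
y=np.deg2rad(-6.2); M=np.array([[np.cos(y),-np.sin(y),0],[np.sin(y),np.cos(y),0],[0,0,1]])
for n,d in(('side',s),('top',t)):
    W=cloud(d); L=(W-np.array([657.9,197,0]))@M; X,Y,Z=L[...,0],L[...,1],L[...,2]; hsv=cv2.cvtColor(d['pixels'],cv2.COLOR_RGB2HSV)
    for yy in(-65,-57,-30,-18,18,30,57,65):
        k=(abs(Y-yy)<5)&(abs(X+78)<10)&(Z>235)&(Z<255)
        if k.sum()>2: print(n,'bar',yy,k.sum(),np.median(X[k]).round(1),np.percentile(Z[k],[50,90]).round(1))
    r=((hsv[...,0]<6)|(hsv[...,0]>174))&(hsv[...,1]>140)&(abs(Y)<16)&(Z>215)&(X<-70)&(X>-125)
    if r.sum(): print('red',np.percentile(L[r],[2,50,98],axis=0).round(1).tolist())
    k=(hsv[...,0]>2)&(hsv[...,0]<17)&(hsv[...,1]>110)&(Z>255)&(Z<310)&(abs(X+78)<30)&(abs(Y)<30)
    if k.sum(): print('post',np.percentile(L[k],[2,50,98],axis=0).round(1).tolist())
E
```

```text
33.9 [403.02611412 225.13925352 382.99329901] [0.2731992  0.29483325 0.05371236] 49.97880815447584
side bar -65 15 -77.6 [244.3 245.4]
side bar -57 11 -77.0 [244.3 245.6]
side bar -30 11 -77.2 [243.6 246.8]
side bar -18 10 -77.5 [244.3 246.6]
side bar 18 18 -77.2 [243.8 247.4]
side bar 30 13 -78.8 [245.  246.7]
side bar 57 14 -77.6 [244.  246.5]
side bar 65 14 -77.4 [245.1 246.9]
red [[-98.6, -9.4, 228.8], [-93.3, 1.7, 238.2], [-84.2, 14.0, 242.8]]
post [[-87.8, -8.4, 256.8], [-83.7, 5.2, 287.6], [-66.6, 13.7, 300.3]]
top bar -65 12 -76.1 [244.5 247.4]
top bar -57 11 -74.6 [244.5 247.1]
top bar -30 12 -75.1 [246.  247.5]
top bar -18 11 -76.0 [243.4 247.6]
top bar 30 12 -75.6 [244.3 246.7]
top bar 57 12 -75.0 [245.4 246.8]
top bar 65 11 -75.7 [245.2 246.2]
red [[-95.8, -12.3, 233.6], [-90.5, -2.3, 238.1], [-84.4, 11.6, 255.9]]
post [[-86.4, -11.8, 256.3], [-76.1, -4.4, 297.4], [-65.1, 9.0, 301.2]]
```

View pics/end.png

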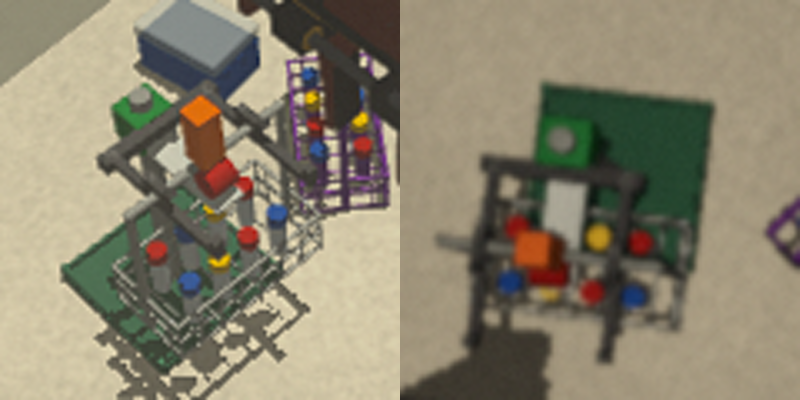

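The basket hangs level and parallel in the hooks under the lips. The bar is at local x of about -76.5, the roller stands in front of it at its original height (raw top 242.8, was 243.1), and the gripper is clear. I'm handing in.

```bash
python3 -c "
from workcell import *
print(close_job())"
```

```text
the job is handed in; nothing more can be done
None
```

The basket now hangs on the green stand's latching hooks, let go and fully home. I handed the job in at about 34 s; no verdict is reported.

**What I did**
- I lifted the basket off the blue hooks, drew it off towards -x and carried it level past the beaker.
- I touched down on the green prongs, where the head sits about 3–4 mm low and about 3 mm towards +x.
- I slid the bar over the roller until it met the back stops. The highest wrist readings I saw were about 5 N each way, then I backed off, released and withdrew.

**Last checks**
- **Position:** the bar is about 3–4 mm in x and 4 mm in z from nominal, inside the limits. It is parallel to the stand and the post looks upright.
- **Latch:** the roller stands in front of the bar at its starting height, to within 1 mm.
- **Gripper:** it is clear, with about zero wrist force.
- **Bystanders:** the tip box looked undisturbed in the last picture. I did not measure any of the others again.

**Checks that disagreed**
- **Tool height:** the reported z was about 36 mm lower than the fingertips seen by the camera. My first grasp height was therefore too high. I noticed before closing on the post, went by the camera instead, and touching the prongs agreed with it.
- **Prong contact:** for a moment the bar pressed on the prongs with about 10 N, counting its weight. I eased off before going on.
- **Roller press:** I could not measure it directly. I inferred it from about 1–2 N less weight at the wrist, which returned to the full 5 N just before the stops.

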